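# Stand the long tamping rod in the jar

### The job

Two steel tamping rods lie on the bench beside the chromatograph. Pick up the longer one by its ball knob, ease your grip so that it swings down and hangs plumb, then tighten up again and lower it gently, foot first, into the tall steel jar. Let go only once the foot is down on the jar's floor, leave it standing upright there, and leave the shorter rod where it lies.

Things in the scene. Friction and masses are not known exactly. Their poses are not given: they have to be found in the camera images.
- tamper: The longer of two tamping rods, 178 mm overall, 185 to 265 g, lying on the bench: a hard white ball knob 36 mm across, a steel rod 8 mm thick and a square steel foot, 36 x 36 x 14 mm, most of the weight. Origin: centre of the ball, 18 mm above the bench. Its x axis runs along the rod from foot to ball (straight up when plumb); the foot's flat end is at x = -160 mm.
- tamper_ball (a point): Centre of its ball. Pinched level across the ball, square to the rod, the rod pivots about the line between the contacts. A firm grip (60 N or more) can hold it far off plumb; as it eases below 20 N it swings to within a few degrees of plumb in 1 to 2 s, and 5 N per finger still carries it. From 60 N to nothing takes only about 2.5 mm of opening, so ease in steps of about 0.25 mm.
- tamper_foot (a point): Centre of the flat end of the longer rod's square foot.
- short_tamper: The shorter tamping rod, a bystander: the same ball knob and foot, 108 mm overall. Origin: centre of its ball; x axis from foot to ball, foot end at x = -90 mm.
- jar: Open round jar of plain steel, fixed to the bench: 100 mm across and 100 mm tall, wall 4 mm, so 92 mm across inside; floor 6 mm thick. Origin: centre of its underside, on the bench; z up.

How it is judged:
On the way, in this order (a step that is already met when the one before it is completed fails the run):
1. the longer rod hangs plumb (within 14 degrees) and nearly still from the fingers, its foot more than 20 mm above the bench (angle between tamper's own x axis and vertical below 0.245 rad and height (world z) of tamper above 0.15 m and height (world z) of tamper_foot above 0.02 m and angular speed of tamper below 0.6 rad/s and contact force between the fingers and tamper above 1 N), for 0.3 s.
2. its foot is lowered to within 20 mm of the jar's floor while the fingers still hold the rod (z of tamper_foot in the frame of jar below 0.026 m and horizontal distance between tamper_foot and jar below 0.046 m and contact force between the fingers and tamper above 1 N), for 0.1 s.
At the end, for the whole second after the job is handed in: The longer rod stands released and practically at rest (under 0.1 m/s) inside the jar, foot down on the jar's floor (within 9 mm), ball up, upright within 11 degrees (angle between tamper's own x axis and vertical below 0.2 rad and height (world z) of tamper above 0.14 m and z of tamper_foot in the frame of jar below 0.015 m and horizontal distance between tamper_foot and jar below 0.046 m and linear speed of tamper below 0.1 m/s and contact force between the fingers and tamper below 0.1 N); the robot touches nothing.
It fails at once if the short rod is moved by more than 30 mm (distance of short_tamper from where it was at the start of the episode above 0.03 m).
It fails at once if the rod is banged into the jar (more than 60 N) (contact force between tamper and jar above 60 N).
It also fails if it takes over 61 s, if anything falls off the work surface, if the arm or the gripper's body presses on something with over 40 N, if the wrist force passes 120 N, or if a joint passes its speed limit or range.

### The arm

A 7-joint arm with a two-finger parallel gripper is mounted at the origin on the work surface. World frame = base frame: x ahead of the robot, y to its left, z up, the work surface at z = 0. Lengths are in m, angles in rad, forces in N, time in s.
With the tool pointing down it reaches from about 0.4 to 0.9 m from the base axis. Payload 5.6 kg.
Tool frame: the origin (TCP) lies midway between the tips of the shut fingers; the grasp point (between the pads) lies 19 mm behind it; z points along the fingers, y is the line along which they close (so a half turn about z gives the same grasp; the last joint's range is limited). The gripper opens to 92 mm and grips with 3 to 60 N. Pads are 20 mm wide; open, the fingers measure 128 mm over their backs; the gripper's body (75 mm by 189 mm) begins 69 mm behind the grasp point.
Start: joints at [-1.362, 0.468, -0.012, 1.603, 0.006, 1.071, -0.056], TCP at [0.162, 0.629, 0.18] pointing down, gripper open.
Joint ranges: [-2.53, 2.53], [-0.31, 2.02], [-1.57, 1.55], [0.28, 2.44], [-1.29, 4.43], [0.15, 1.84], [-2.92, 2.92]. Speed limits (rad/s): [2.57, 2.57, 3.14, 3.14, 3.14, 3.14, 3.14].

### API

Orientations are given as a 3x3 rotation matrix whose columns are the frame's x, y, z axes.
In Python, from station import env, effector, solver, viewer, workorder, search_frame, tip_of gives the robot as it stands. Calls block until the motion is done:
- env.reach(position, orientation): joint-space move of the TCP to a pose.
- env.movel(position, frame=None, rate=0.15): straight line of the TCP; frame=None keeps the orientation; rate is the mean speed in m/s.
- env.goto_joints(angles): joint-space move.
- effector.release() and effector.grasp(squeeze=None): open the fingers fully, or close them until they stop; squeeze is the grip in N (None keeps the last).
- env.pause(seconds).
- solver.inverse_kinematics(position, orientation): joint angles nearest the present ones, or None.
- env.sense(): the state.
- viewer.read_camera(name): name is "scene" or "top" or "wrist"; returns (picture, depth): 384x512x3 uint8, red, green, blue; 384x512 float32, m along the optical axis (not along the pixel's ray), 0 where there is no reading.
- viewer.camera_info(name): a dict with "intrinsics" (3x3 intrinsics, pixels), "eye" and "rotation" of the camera in the world; the wrist camera has in their place "T_tool_cam" (4x4, takes a point from camera to tool coordinates, whose origin is the TCP and whose axes are the flange's). Camera axes: x right, y up, looking along -z (the intrinsics and any distortion apply to the point x, -y, -z); pixel columns grow to the right and rows downward; lengths in m; the calibration is good to about 2 mm. A picture is of the moment at which its call begins: read the wrist's pose just before it. camera_info takes no time and is no camera call.
A pose or a line that the arm cannot do raises env.PlanningError and nothing moves.
- workorder.finish_job(): hands the job in; it is judged then, once.
Trained networks look in the newest picture that a camera, given by its name, has taken for a name from the list of things; names that differ only in an ending like _2 or _b are one class to them, and where a whole thing is asked for, a point or a joint stands for the part that bears it (a point fixed in the world has none). Each returns a list of dicts, best first, with "score" (0 to 1); they miss things now and then, are a little off and sometimes report something else, mostly with a low value. They report only what shows in the picture. A call takes as long as a camera call.
- search_frame(camera, name): "at" ([x, y, z] in m, in world coordinates, good to about 4 mm: the middle of the surface that is visible of it).
- tip_of(camera, name): "at" ([x, y, z] in m, in world coordinates, good to about 4 mm: a listed point, or the origin of a listed thing).
The state is a dict: "t": time; "joint_positions": joint angles; "joint_velocities": joint speeds; "tau": joint torques, N m; "ee_pos": TCP position; "tcp_rot": TCP orientation; "wrist_force": force on the tool from outside, world axes, zero at the start; "moment": the same for the moment, N m; "gripper_width": finger opening in m; "grasp_force": force on a finger pad.
Only numpy, scipy, OpenCV 4.12 (cv2) and the standard library are available. Lean on these libraries where they do the work, as an engineer would, in place of code of your own. Each camera call takes 0.05 s, during which the arm holds its last target. There are 200 camera calls.

## Working session

There is one attempt and no reset: what is moved stays moved. The work goes in short steps, each a Python script; the robot and the scene stay as the last script left them, time stands still between calls to the robot, and variables do not carry over. Pictures are saved under pics/ and viewed, at most 10 in all, crops included, and the job is handed in when it is done.

```bash
mkdir -p pics; ls
python3 - <<'E'
from station import *
import cv2,numpy as np
ims=[]
for c in ["top","scene"]:
    p,d=viewer.read_camera(c); ims.append(p)
    for n in ["tamper_ball","tamper_foot","tamper","short_tamper","jar"]:
        print(c,n,[(np.round(r["at"],3).tolist(),round(r["score"],2)) for r in tip_of(c,n)[:3]])
cv2.imwrite("pics/a.png",cv2.resize(np.hstack(ims)[:,:,::-1],(800,300)))
cv2.imwrite("pics/top.png",ims[0][:,:,::-1])
s=env.sense();print(s["t"],s["ee_pos"],s["gripper_width"],s["tcp_rot"]);print(viewer.camera_info("top"))
E
```

```text
pics
top tamper_ball [([0.579, -0.19, 0.018], 0.66)]
top tamper_foot [([0.416, -0.189, 0.018], 0.97)]
top tamper [([0.579, -0.189, 0.02], 0.58)]
top short_tamper [([0.608, 0.192, 0.019], 0.57)]
top jar [([0.648, -0.02, -0.003], 0.73)]
scene tamper_ball [([0.581, -0.193, 0.015], 0.69), ([0.61, 0.191, 0.022], 0.38)]
scene tamper_foot [([0.419, -0.192, 0.018], 0.62)]
scene tamper [([0.58, -0.187, 0.02], 0.68)]
scene short_tamper [([0.607, 0.195, 0.018], 0.76)]
scene jar [([0.644, -0.016, 0.001], 0.87)]
0.6 [0.16198319 0.62948874 0.18019714] 0.09202571569520548 [[-9.68463718e-01  2.49154620e-01  4.88113549e-05]
 [ 2.49154620e-01  9.68463719e-01 -8.66424410e-06]
 [-4.94307628e-05  3.77056852e-06 -9.99999999e-01]]
{'intrinsics': array([[459.80168398,   0.        , 254.36004823],
       [  0.        , 459.80168398, 182.3038713 ],
       [  0.        ,   0.        ,   1.        ]]), 'eye': array([ 0.45227867, -0.00177278,  0.87186205]), 'rotation': array([[ 0.01103126,  0.99213404, -0.12469309],
       [-0.99989195,  0.00973296, -0.01101642],
       [-0.00971614,  0.12480114,  0.9921342 ]])}
```

View pics/top.png

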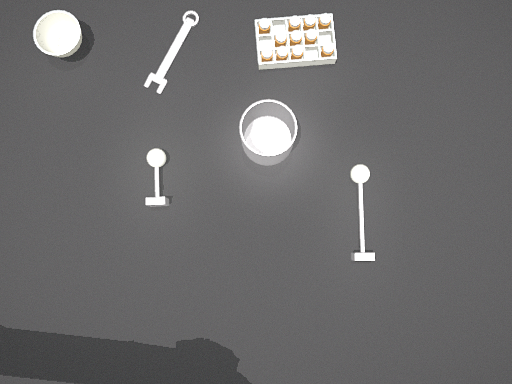

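View pics/a.png

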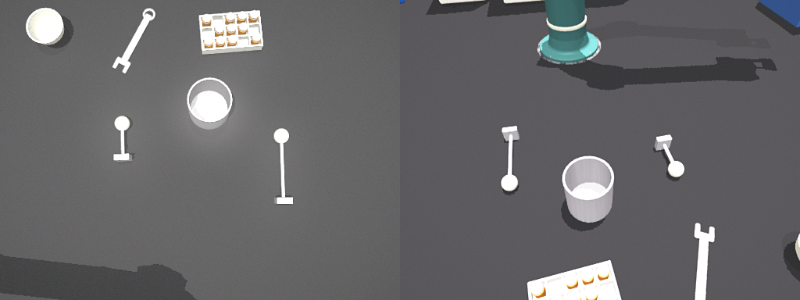

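The top view shows the long rod with its ball at pixel (360,174) and foot at (364,257). The jar is near (268,130) and the short rad near (156,158), which agrees with the networks. I'll go above the ball for a closer look.

Run:
```python
from station import *
import cv2,numpy as np
R=np.array([[-1,0,0],[0,1,0],[0,0,-1.]])
env.reach([0.56,-0.19,0.22],R)
p,d=viewer.read_camera("wrist")
for n in ["tamper_ball","tamper_foot"]:
    print(n,[(np.round(r["at"],4).tolist(),round(r["score"],2)) for r in tip_of("wrist",n)[:3]])
cv2.imwrite("pics/w.png",p[:,:,::-1])
s=env.sense();print(s["t"],s["ee_pos"],s["joint_positions"])
```

```text
tamper_ball [([0.5755, -0.1881, 0.0118], 0.62), ([0.5781, -0.1915, 0.0164], 0.57)]
tamper_foot [([0.4165, -0.1919, 0.0144], 0.96), ([0.579, -0.1953, 0.0162], 0.52)]
3.9417 [ 0.56020804 -0.18945678  0.21990531] [-0.40841716  0.42691965  0.90259757  1.75282908 -0.36573676  1.14069278
  2.17809981]
```

View pics/w.png

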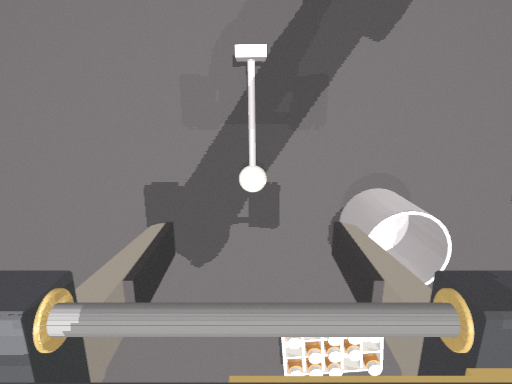

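The wrist view shows the ball at (253,178) and the foot at (251,52), so the rod is parallel to the tool x axis. The jar is clear on the right. Next I'll check the ball by pixel ray, then descend and grasp.

Run:
```python
from station import *
import numpy as np
s=env.sense();ci=viewer.camera_info("wrist");K=np.array(ci["intrinsics"]);T=np.array(ci["T_tool_cam"])
def ray(u,v,z):
    q=np.array([(u-K[0,2])/K[0,0],-(v-K[1,2])/K[1,1],-1])
    Rt=np.array(s["tcp_rot"]);o=Rt@T[:3,3]+s["ee_pos"];w=Rt@T[:3,:3]@q
    return o+w*(z-o[2])/w[2]
b=ray(253,178,.018);f=ray(251,52,.025);print(b,f)
x=(b[0]+.579)/2;y=(b[1]-.190)/2
assert abs(b[0]-.579)<.012 and abs(b[1]+.19)<.012
env.movel([x,y,.06],rate=.15)
env.movel([x,y,.003],rate=.06)
effector.grasp(60)
s=env.sense();print(s["t"],s["ee_pos"],s["gripper_width"],s["grasp_force"],s["wrist_force"])
```

```text
[ 0.5788413  -0.19015763  0.018     ] [ 0.42659325 -0.19262793  0.025     ]
7.6167 [ 0.57892222 -0.19007976  0.00298535] 0.0002996838339260142 0.0 [-0.98545257 -0.10178228  0.8926386 ]
```

Run:
```python
from station import *
import cv2,numpy as np
p,d=viewer.read_camera("wrist");q,_=viewer.read_camera("scene")
for c,n in [("scene","tamper_ball"),("scene","tamper_foot"),("scene","short_tamper")]:
    print(n,[(np.round(r["at"],4).tolist(),round(r["score"],2)) for r in tip_of(c,n)[:3]])
cv2.imwrite("pics/w2.png",cv2.resize(np.hstack([p,q])[:,:,::-1],(800,300)))
print(env.sense()["gripper_width"])
```

```text
tamper_ball [([0.5808, -0.1908, 0.0132], 0.64)]
tamper_foot [([0.4205, -0.1892, 0.0187], 0.64)]
short_tamper [([0.6074, 0.1915, 0.016], 0.71)]
0.00038390368331836484
```

View pics/w2.png

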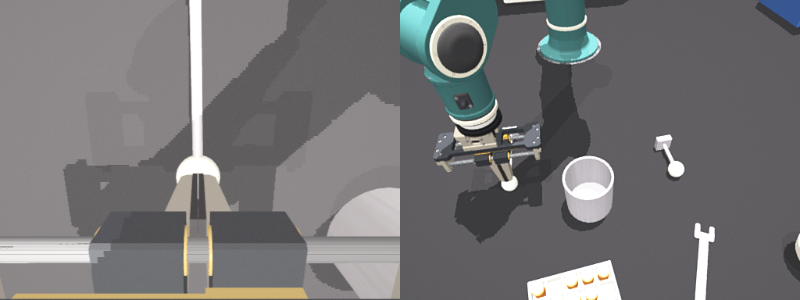

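Run:
```python
from station import *
import cv2,numpy as np
p,d=viewer.read_camera("wrist");q,_=viewer.read_camera("scene")
a=cv2.resize(p[170:384,140:380],None,fx=1.66,fy=1.66,interpolation=2); b=cv2.resize(q[120:280,20:200],None,fx=2.22,fy=2.22,interpolation=2)
H=355
cv2.imwrite("pics/w3.png",np.hstack([a[:H],b[:H]])[:,:,::-1])
s=env.sense();ci=viewer.camera_info("wrist");K=np.array(ci["intrinsics"]);T=np.array(ci["T_tool_cam"])
print(T.round(3).tolist())
Rt=np.array(s["tcp_rot"])
for u,v in [(253,150),(253,205),(253,220),(245,228),(262,228),(245,240),(262,240),(253,240),(253,255)]:
    z=d[v,u];c=np.array([(u-K[0,2])/K[0,0]*z,-(v-K[1,2])/K[1,1]*z,-z])
    print(u,v,(Rt@(T[:3,:3]@c+T[:3,3])+s["ee_pos"]).round(4))
```

```text
[[0.0, 0.964, 0.265, 0.074], [1.0, -0.0, 0.001, -0.0], [0.001, 0.265, -0.964, -0.204], [0.0, 0.0, 0.0, 1.0]]
253 150 [ 0.5302 -0.1905  0.0217]
253 205 [ 0.5634 -0.1905  0.0235]
253 220 [ 0.5696 -0.1905  0.0328]
245 228 [ 0.5701 -0.1949  0.0441]
262 228 [ 0.5699 -0.1856  0.0447]
245 240 [ 0.5691 -0.1944  0.0623]
262 240 [ 0.5693 -0.186   0.062 ]
253 240 [ 0.5689 -0.1905  0.0627]
253 255 [ 0.5692 -0.1905  0.0784]
```

View pics/w3.png

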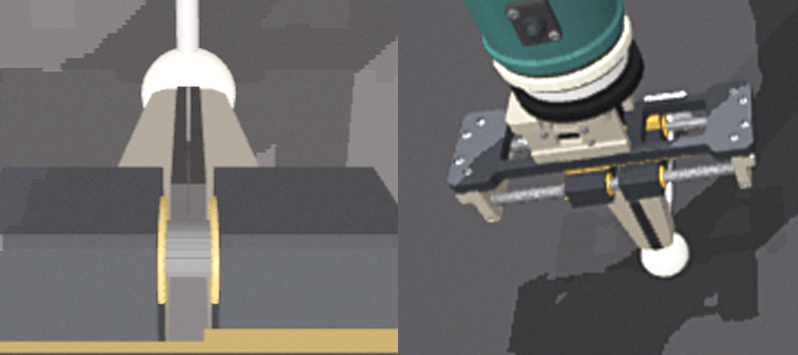

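The fingers are shut inside the ball's outline with zero force, so no contact ever registered. The ball itself hasn't moved. I'll open, close again gently and see where they stop.

Run:
```python
from station import *
import numpy as np
def st(m):
    s=env.sense();print(m,round(s["t"],2),np.round(s["ee_pos"],4),"w",round(s["gripper_width"],4),"f",np.round(s["grasp_force"],1),np.round(s["wrist_force"],1))
st("before"); effector.release(); st("open")
viewer.read_camera("wrist")
for n in ["tamper_ball","tamper_foot"]: print(n,[(np.round(r["at"],4).tolist(),round(r["score"],2)) for r in tip_of("wrist",n)[:2]])
effector.grasp(15); st("g15")
```

```text
before 7.97 [ 0.5789 -0.1901  0.003 ] w 0.0005 f 0.0 [-0.2  0.3  0.9]
open 9.34 [ 0.5789 -0.1901  0.003 ] w 0.0918 f 0.0 [ 0.1 -0.1  0.5]
tamper_ball [([0.5744, -0.1886, 0.014], 0.84)]
tamper_foot [([0.5777, -0.1949, 0.015], 0.66)]
g15 10.83 [ 0.5789 -0.1901  0.003 ] w 0.0009 f 0.0 [0.4 1.1 0.1]
```

Run:
```python
from station import *
import cv2,numpy as np
effector.release()
s=env.sense();p,d=viewer.read_camera("wrist")
ci=viewer.camera_info("wrist");K=np.array(ci["intrinsics"]);T=np.array(ci["T_tool_cam"]);Rt=np.array(s["tcp_rot"])
v,u=np.mgrid[:384,:512]
P=np.stack([(u-K[0,2])/K[0,0]*d,-(v-K[1,2])/K[1,1]*d,-d],-1)@T[:3,:3].T+T[:3,3]
ball=(np.hypot(P[...,0],P[...,1])<.03)&(d>0)
W=P@Rt.T+s["ee_pos"]
for uu in (160,168,174,332,338,346):
    print(uu,[tuple(W[r,uu].round(3)) for r in range(205,262,8)])
m=(np.abs(W[...,1]+.19)<.025)&(np.abs(W[...,0]-.579)<.025)&(W[...,2]>.022)&(W[...,2]<.045)
print("ball pts",m.sum(),W[m].min(0),W[m].max(0))
q,_=viewer.read_camera("scene")
b=cv2.resize(q[120:280,20:200],None,fx=2.22,fy=2.22,interpolation=2)
cv2.imwrite("pics/w4.png",np.hstack([cv2.resize(p,(473,355)),b[:355]])[:,:,::-1])
```

```text
160 [(np.float64(0.571), np.float64(-0.255), np.float64(-0.001)), (np.float64(0.577), np.float64(-0.255), np.float64(-0.0)), (np.float64(0.583), np.float64(-0.255), np.float64(-0.001)), (np.float64(0.57), np.float64(-0.241), np.float64(0.047)), (np.float64(0.569), np.float64(-0.237), np.float64(0.059)), (np.float64(0.571), np.float64(-0.236), np.float64(0.064)), (np.float64(0.575), np.float64(-0.236), np.float64(0.065)), (np.float64(0.578), np.float64(-0.236), np.float64(0.066))]
168 [(np.float64(0.571), np.float64(-0.249), np.float64(-0.001)), (np.float64(0.577), np.float64(-0.249), np.float64(-0.001)), (np.float64(0.583), np.float64(-0.25), np.float64(0.0)), (np.float64(0.569), np.float64(-0.236), np.float64(0.048)), (np.float64(0.573), np.float64(-0.236), np.float64(0.049)), (np.float64(0.577), np.float64(-0.236), np.float64(0.05)), (np.float64(0.582), np.float64(-0.236), np.float64(0.051)), (np.float64(0.586), np.float64(-0.236), np.float64(0.053))]
174 [(np.float64(0.571), np.float64(-0.245), np.float64(-0.0)), (np.float64(0.577), np.float64(-0.245), np.float64(-0.001)), (np.flo
[... 1203 characters left out ...]
7)), (np.float64(0.582), np.float64(-0.144), np.float64(0.05)), (np.float64(0.587), np.float64(-0.144), np.float64(0.05))]
346 [(np.float64(0.571), np.float64(-0.126), np.float64(-0.001)), (np.float64(0.578), np.float64(-0.126), np.float64(-0.002)), (np.float64(0.583), np.float64(-0.125), np.float64(-0.001)), (np.float64(0.569), np.float64(-0.141), np.float64(0.048)), (np.float64(0.569), np.float64(-0.143), np.float64(0.059)), (np.float64(0.572), np.float64(-0.144), np.float64(0.062)), (np.float64(0.576), np.float64(-0.144), np.float64(0.063)), (np.float64(0.579), np.float64(-0.144), np.float64(0.064))]
ball pts 2226 [ 0.55427083 -0.20740908  0.02203505] [ 0.5948025  -0.17307077  0.03612685]
```

View pics/w4.png

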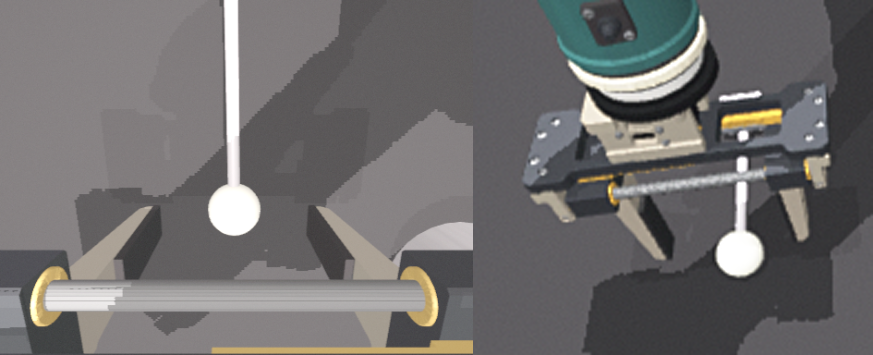

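The fingertips visibly end about z = 0.037 while the TCP reads 0.003, so the real tips sit roughly 34 mm higher than the stated TCP. That is why they closed above the ball. I'll measure the tip height exactly, then lower by that offset while watching the wrist force.

```bash
cat > h.py <<'E'
from station import *
import numpy as np
def cloud(cam="wrist"):
    s=env.sense();p,d=viewer.read_camera(cam);ci=viewer.camera_info(cam);K=np.array(ci["intrinsics"])
    v,u=np.mgrid[:384,:512]
    P=np.stack([(u-K[0,2])/K[0,0]*d,-(v-K[1,2])/K[1,1]*d,-d],-1)
    if cam=="wrist":
        T=np.array(ci["T_tool_cam"]);return (P@T[:3,:3].T+T[:3,3])@np.array(s["tcp_rot"]).T+s["ee_pos"],d,p
    return P@np.array(ci["rotation"]).T+ci["eye"],d,p
def st(m):
    s=env.sense();print(m,round(s["t"],2),np.round(s["ee_pos"],4),"w",round(s["gripper_width"],4),"f",np.round(s["grasp_force"],1),np.round(s["wrist_force"],1),flush=True);return s
E
python3 - <<'E'
from h import *
W,d,_=cloud()
for y in (-.236,-.144):
    m=(abs(W[...,1]-y)<.0015)&(abs(W[...,0]-.579)<.012)&(W[...,2]>.006)
    z=np.sort(W[m][:,2]);print("tip z",m.sum(),z[:5],np.percentile(z,2))
W,d,_=cloud("scene")
m=(abs(W[...,1]+.19)<.075)&(abs(abs(W[...,1]+.19)-.055)<.014)&(abs(W[...,0]-.579)<.015)&(W[...,2]>.006)
z=np.sort(W[m][:,2]);print("scene tip",m.sum(),z[:8])
for z in (-.02,-.028,-.031): print(z,solver.inverse_kinematics([.579,-.19,z],env.sense()["tcp_rot"]) is not None)
E
```

```text
tip z 1830 [0.03615606 0.0364637  0.03664579 0.03669494 0.03682858] 0.03881609945058817
tip z 1912 [0.03585481 0.03635532 0.03665955 0.03708102 0.03713631] 0.03911969723834003
scene tip 3013 [0.03652778 0.03664454 0.03671716 0.03672533 0.0370451  0.0371117
 0.0371893  0.03769802]
-0.02 True
-0.028 True
-0.031 True
```

Run:
```python
from h import *
for z in (-.015,-.023,-.0285):
    env.movel([.579,-.19,z],rate=.05)
    if abs(st("down")["wrist_force"][2])>8: break
effector.grasp(60); s=st("grip")
if s["gripper_width"]>.03:
    x,y,_=s["ee_pos"]
    env.movel([x,y,.03],rate=.08); st("lift")
```

```text
down 12.92 [ 0.5787 -0.1901 -0.0154] w 0.0918 f 0.0 [-0.7 -0.   0.1]
down 13.22 [ 0.5787 -0.1899 -0.0234] w 0.0918 f 0.0 [-0.2  0.4 -0.3]
down 13.48 [ 0.5788 -0.1899 -0.0288] w 0.092 f 0.0 [ 0.2 -0.2 -0.6]
grip 14.41 [ 0.579  -0.19   -0.0285] w 0.0334 f 60.0 [ 0.9  0.7 -0.3]
lift 15.29 [ 0.5787 -0.1896  0.0297] w 0.0339 f 60.0 [ 0.1  0.5 -1.5]
```

Gripped at 60 N with a width of 33.5 mm. Next I'll lift clear and ease the grip in steps.

Run:
```python
from h import *
env.movel([.579,-.19,.205],rate=.12); st("up")
for f in (45,35,27,20,16,12,9):
    effector.grasp(f); s=st(f)
    if s["gripper_width"]<.03: break
env.pause(1.5); st("hang")
import cv2
q,_=viewer.read_camera("scene"); w,_=viewer.read_camera("wrist")
for n in ["tamper_ball","tamper_foot"]: print(n,[(np.round(r["at"],4).tolist(),round(r["score"],2)) for r in tip_of("scene",n)[:2]])
cv2.imwrite("pics/h.png",cv2.resize(np.hstack([w,q])[:,:,::-1],(800,300)))
```

```text
up 16.9 [ 0.5786 -0.1898  0.2042] w 0.0339 f 60.0 [ 0.   1.  -2.1]
45 17.12 [ 0.5788 -0.19    0.2046] w 0.0341 f 45.0 [-0.   0.2 -1.7]
35 17.33 [ 0.579  -0.1901  0.2049] w 0.0344 f 35.0 [ 0.8  0.1 -2. ]
27 17.55 [ 0.5788 -0.19    0.205 ] w 0.0345 f 27.0 [-0.  -0.6 -0.8]
20 17.77 [ 0.5791 -0.1899  0.2049] w 0.0347 f 20.0 [ 1.8 -0.3 -1.7]
16 17.98 [ 0.5788 -0.1899  0.205 ] w 0.0345 f 16.0 [ 0.3  1.  -2.1]
12 18.2 [ 0.579 -0.19   0.205] w 0.035 f 12.0 [ 0.3  0.5 -2.1]
9 18.42 [ 0.5789 -0.19    0.205 ] w 0.0352 f 9.0 [ 0.1 -0.5 -1.7]
hang 19.92 [ 0.579 -0.19   0.205] w 0.0353 f 9.0 [ 0.7 -0.8 -2. ]
tamper_ball [([0.5827, -0.1898, 0.2494], 0.73), ([0.6046, 0.1914, 0.0179], 0.18)]
tamper_foot [([0.583, -0.1881, 0.0911], 0.82)]
```

View pics/h.png

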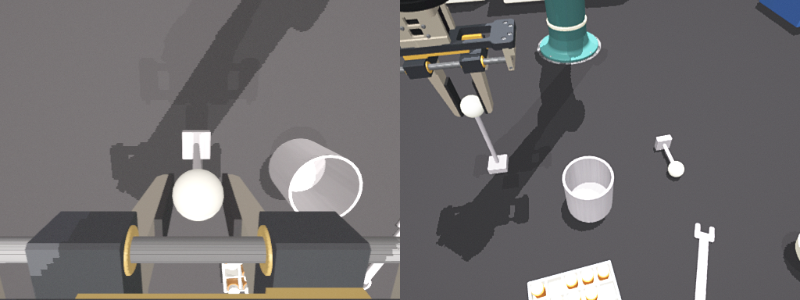

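The wrist and scene views show the rod hanging plumb: the networks put the ball at z 0.249 and the foot at z 0.091, at the same xy. Next I'll tighten, fit the jar's rim, and carry it over.

Run:
```python
from h import *
from scipy.optimize import least_squares
effector.grasp(30); st("tight")
c=[]
for cam in ("top","scene"):
    W,d,_=cloud(cam)
    m=(abs(W[...,2]-.1)<.004)&(np.hypot(W[...,0]-.646,W[...,1]+.018)<.065)
    q=W[m][:,:2]; r=least_squares(lambda a:np.hypot(*(q-a[:2]).T)-a[2],[.646,-.018,.048],loss="soft_l1",f_scale=.002).x
    print(cam,m.sum(),r.round(4)); c.append(r)
j=np.mean(c,0)[:2]
assert np.hypot(*(j-[.646,-.018]))<.015
env.movel([.579,-.19,.255],rate=.1)
env.movel([*j,.255],rate=.1); env.pause(.5); st("over")
viewer.read_camera("scene")
for n in ["tamper_ball","tamper_foot"]: print(n,[(np.round(r["at"],4).tolist(),round(r["score"],2)) for r in tip_of("scene",n)[:1]])
```

```text
tight 20.33 [ 0.579 -0.19   0.205] w 0.0347 f 30.0 [-0.5  0.4 -2.5]
top 428 [ 0.6443 -0.0158  0.0477]
scene 520 [ 0.6472 -0.0177  0.0477]
over 23.59 [ 0.6458 -0.0167  0.255 ] w 0.0345 f 30.0 [ 0.7  0.1 -1.1]
tamper_ball [([0.6471, -0.0194, 0.2959], 0.69)]
tamper_foot [([0.6499, -0.0179, 0.1402], 0.69)]
```

Run:
```python
from h import *
x,y=.6458,-.0167
def fz(): return np.mean([env.pause(.02) or env.sense()["wrist_force"][2] for _ in range(8)])
env.movel([x,y,.16],rate=.08); env.movel([x,y,.128],rate=.03)
effector.grasp(10); env.pause(.6); f0=fz(); print("hang",f0); z=.128
while z>.1155:
    z-=.001; env.movel([x,y,z],rate=.01); f=fz(); print(round(z,4),round(f,2))
    if f-f0>2.0: break
st("down")
import cv2
q,_=viewer.read_camera("scene"); 
for n in ["tamper_ball","tamper_foot"]: print(n,[(np.round(r["at"],4).tolist(),round(r["score"],2)) for r in tip_of("scene",n)[:1]])
cv2.imwrite("pics/d.png",cv2.resize(q[100:300,140:340],(600,600))[:,:,::-1])
```

```text
hang -1.9640553182333953
0.127 -1.72
0.126 -2.01
0.125 -2.02
0.124 -2.16
0.123 -1.86
0.122 -1.82
0.121 -2.02
0.12 2.59
down 30.31 [ 0.6463 -0.0169  0.1206] w 0.035 f 10.0 [ 0.  -0.2  2.5]
tamper_ball [([0.6513, -0.0189, 0.1648], 0.66)]
tamper_foot [([0.6501, -0.0165, 0.0089], 0.88)]
```

View pics/d.png

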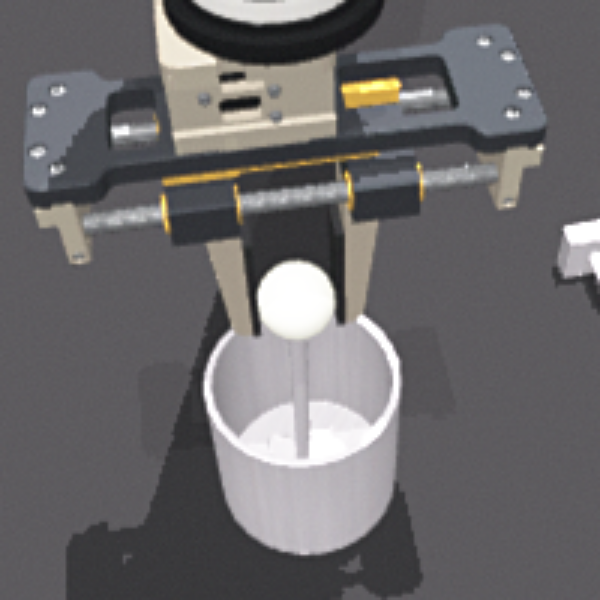

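The picture shows the rod upright, ball at (297,300), with its foot on the floor inside the jar. Contact came at the expected height. Next I'll ease off, release, and withdraw straight up.

Run:
```python
from h import *
effector.grasp(5); env.pause(.4); effector.grasp(3); env.pause(.3)
effector.release(); env.pause(.5)
x,y,z=st("rel")["ee_pos"]
env.movel([x,y,.26],rate=.1); env.pause(.5); st("up")
viewer.read_camera("scene")
for n in ["tamper_ball","tamper_foot","short_tamper"]: print(n,[(np.round(r["at"],4).tolist(),round(r["score"],2)) for r in tip_of("scene",n)[:1]])
W,d,_=cloud("scene"); m=(np.hypot(W[...,0]-.647,W[...,1]+.017)<.04)&(W[...,2]>.15)&(W[...,2]<.2)
print(m.sum(),W[m].mean(0),W[m].max(0))
if m.sum()>50 and .178<W[m].max(0)[2]<.192: print(workorder.finish_job())
```

```text
rel 33.02 [ 0.6458 -0.0167  0.12  ] w 0.0919 f 0.0 [ 0.5 -0.8  0.4]
up 35.08 [ 0.6458 -0.0167  0.26  ] w 0.0917 f 0.0 [ 0.1  0.4 -0.9]
tamper_ball [([0.6509, -0.0234, 0.1632], 0.89)]
tamper_foot [([0.6501, -0.0172, 0.0076], 0.81)]
short_tamper [([0.6061, 0.191, 0.0189], 0.65)]
529 [ 0.65617379 -0.02077825  0.1747462 ] [ 0.66782142 -0.0029471   0.18398039]
the job is handed in; nothing more can be done
None
```

I handed the job in at about 35 s: the longer rod stands released and upright on the jar's floor by my last camera check, the short rod has not moved measurably, and I have seen no verdict; my first two grasps closed on nothing because the fingertips sit about 33 mm above the stated TCP, so I lowered the arm by that much.

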